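# Stand the slumped milk cartons back up

## Task

Two milk cartons have slumped against the long side of the cake pan, their tops hanging over it. Push each one gently upright with the fingers, without gripping it, lifting it or shoving it along, so that both stand straight on the table about where they are. Do not knock a carton down, and leave the pan, the measuring cup, the timer and the syrup bottle where they stand.

Things in the scene. Friction and masses are not known exactly. Their poses are not given: they have to be found in the camera images.
- carton_1: gable-top milk carton, white with blue bands, blue roof and cap; 62 x 62 mm, walls up to 130 mm, roof ridge fin to 178 mm; rigid, 0.15 to 0.31 kg. Origin: centre of its underside; z up its axis, x along the fin. At first it leans 33 degrees on the pan's rim, on one edge of its foot. It balances at about 22 degrees; leaning less, it drops upright by itself. The left one (pan's -x side).
- carton_2: gable-top milk carton, white with blue bands, blue roof and cap; 62 x 62 mm, walls up to 130 mm, roof ridge fin to 178 mm; rigid, 0.15 to 0.31 kg. Origin: centre of its underside; z up its axis, x along the fin. At first it leans 33 degrees on the pan's rim, on one edge of its foot. It balances at about 22 degrees; leaning less, it drops upright by itself. The right one (pan's +x side).
- pan: pale metal pan of cake, 443 x 335 mm, 97 mm high, 2 kg, loose. Origin: centre of its underside; x along its long side, y across. The cartons lean on the rim of its +y long side (outer edge at y = 167 mm, 96 mm high), so +y is the way to push them. Cake in it reaches 85 mm above the table, mainly in the -y half; over the +y half the space above the rim is clear.
- cup: steel measuring cup, 74 x 103 mm, 74 mm high, on the far side of the cartons; origin: centre of its underside. To be left alone.
- timer: white kitchen timer with a red dial, 94 x 68 mm, 34 mm high, on the far side of the cartons; origin: centre of its underside. To be left alone.
- syrup: white squeeze bottle with a red cap and nozzle, standing on the far side of the cartons; 56 mm across, 184 mm high; origin: centre of its underside. To be left alone.

How it is judged:
At the end, for the whole second after the job is handed in: Both cartons stand upright (within 0.06 rad) and at rest on the table, each with its foot within 50 mm of where it was at the start (angle between each of carton_1, carton_2's own z axis and vertical below 0.06 rad and height (world z) of each of carton_1, carton_2 below 0.006 m and distance of each of carton_1, carton_2 from where it was at the start of the episode below 0.05 m and linear speed of each of carton_1, carton_2 below 0.02 m/s and angular speed of each of carton_1, carton_2 below 0.1 rad/s); the robot touches nothing.
It fails at once if a carton is lifted off the table (origin more than 28 mm up) (height (world z) of any of carton_1, carton_2 above 0.028 m).
It fails at once if a carton is knocked down (leans more than 60 degrees) (angle between any of carton_1, carton_2's own z axis and vertical above 1.05 rad).
It fails at once if a carton is gripped or shoved hard (more than 15 N from the fingers) (contact force between the fingers and carton_1 above 15 N or contact force between the fingers and carton_2 above 15 N).
It fails at once if the pan, the measuring cup, the timer or the syrup bottle is moved by more than 20 mm (distance of any of cup, timer, syrup, pan from where it was at the start of the episode above 0.02 m).
It also fails if it takes over 40 s, if anything falls off the work surface, if the arm or the gripper's body presses on something with over 40 N, if the wrist force passes 120 N, or if a joint passes its speed limit or range.

## Robot

A 7-joint arm with a two-finger parallel gripper is mounted at the origin on a cart in front of the work surface, level with it; the furniture and walls round the work are solid. World frame = base frame: x ahead of the robot, y to its left, z up, the work surface at z = 0. Lengths are in m, angles in rad, forces in N, time in s.
With the tool pointing down it reaches from about 0.4 to 0.85 m from the base axis. Payload 4.5 kg.
Tool frame: the origin (TCP) lies on the centre line of the jaws, within the pads' length; the fingertips stand 11 mm ahead of it and the grasp point (between the pads) lies 8 mm behind it; z points along the fingers, y is the line along which they close (so a half turn about z gives the same grasp; the last joint's range is limited). The gripper opens to 88 mm and grips with 3 to 60 N. Pads are 18 mm wide; open, the fingers measure 123 mm over their backs; the gripper's body (75 mm by 187 mm) begins 45 mm behind the grasp point.
Start: joints at [-1.169, 0.689, -0.195, 1.565, 0.157, 0.902, -0.215], TCP at [0.225, 0.583, 0.25] pointing down, gripper open.
Joint ranges: [-3.01, 3.01], [-0.46, 2.08], [-1.47, 1.51], [0.13, 2.56], [-1, 4.14], [0.04, 2.09], [-2.66, 2.66]. Speed limits (rad/s): [2.57, 2.57, 3.14, 3.14, 3.14, 3.14, 3.14].

## Interface

Orientations are given as a unit quaternion [x, y, z, w].
In Python, from plant import * gives the robot as it stands. The module is installed in compiled form; this text tells all that it offers.
- The arm moves only by the tool send_rows, never from a script. Its argument "motion" is a list of rows, each an object of numbers: "x", "y", "z": the shift along the tool's x, y, z in cm; "rx", "ry", "rz": the turn, a rotation vector about the tool's x, y, z in rad; "jaw": the finger opening in cm, from 0 to 8.81. In form: [{"x": .., "y": .., "z": .., "rx": .., "ry": .., "rz": .., "jaw": ..}, ...]. A call has exactly 5 rows; each row shifts and turns the commanded pose from where the row before left it, along the tool's axes as they then stand; what a row does not reach is not made up. A row lasts 1/10 s, in which the tool goes at most 50 mm and 8.59 degrees, less where a joint would pass 70% of its speed; a pose out of reach is approached as far as the arm can. A call is refused whole if a number of a shift passes 5 or a number of a turn 0.15, either way. A call with a gripper value outside its range is refused whole. The fingers move at their own pace and stop on an object; "grip_force" is the grip in N (left out, the last holds). Time passes only in rows, so rows that do not move let the fingers close, or fill a call up. It gives the time, the measured TCP pose, the force, the opening and the grip force at its end, in the units of the state.
- get_state(): the state, without advancing time (a new reading comes with each control period).
- snapshot(name): name is "side" or "top"; returns a dict with "img" (420x560x3 uint8, red, green, blue), "vertical_fov" (degrees; the focal length in pixels is half the picture's height over the tangent of half this angle, whatever the lens; pixels are square), "cx", "cy" (the principal point, pixels), "extrinsics" (4x4, takes a point from camera to world coordinates). Camera axes: x right, y up, looking along -z (the intrinsics and any distortion apply to the point x, -y, -z); pixel columns grow to the right and rows downward; lengths in m; the calibration is good to about 2 mm. A picture is of the moment at which its call begins. There is no depth.
- finish_job(): hands the job in; it is judged then, once.
The state is a dict: "clock": time; "q": joint angles; "qd": joint speeds; "joint_torque": joint torques, N m; "tool_pos": TCP position; "eef_rot": TCP orientation; "contact_force": force on the tool from outside, world axes, zero at the start; "moment": the same for the moment, N m; "opening": opening from 0.0 (shut) to 1.0 (fully open); "finger_force": force on a finger pad.
Only numpy, scipy, OpenCV 4.12 (cv2) and the standard library are available. Lean on these libraries where they do the work, as an engineer would, in place of code of your own. Each camera call takes 0.05 s, during which the arm holds its last target. There are 200 camera calls.

## Working session

There is one attempt and no reset: what is moved stays moved. The work goes in short steps, Python scripts to look and compute and a tool call to move; the robot and the scene stay as the last step left them, time stands still between calls to the robot, and variables do not carry over. Pictures are saved under pics/ and viewed, at most 10 in all, crops included, and the job is handed in when it is done.

Besides the shell and the picture viewer there is one more tool, called after "Call:" in YAML: its name, and indented under it one key for each argument. send_rows: Moves the arm, as the interface text tells. Its arguments: {"type":"object","properties":{"motion":{"type":"array"},"grip_force":{"type":"number"}},"required":["motion"]}

```bash
mkdir -p pics; python3 - <<'E'
from plant import *
import cv2,numpy as np
s=get_state();print(s['clock'],s['tool_pos'],s['eef_rot'],s['opening'])
for n in('top','side'):
    d=snapshot(n);cv2.imwrite(f'pics/{n}0.png',d['img'][:,:,::-1]);print(n,[ (k,np.round(v,4).tolist()) for k,v in d.items() if k!='img'])
E
```

```text
0.0 [0.22455601 0.58261937 0.24892598] [ 1.82814197e-01  9.83147069e-01 -8.95691829e-04 -9.10194914e-05] 1.0043546263892666
top [('vertical_fov', 47.2515), ('cx', 285.2643), ('cy', 214.2414), ('extrinsics', [[0.0125, 0.9977, -0.067, 0.5306], [-0.9997, 0.0111, -0.0212, -0.2298], [-0.0204, 0.0672, 0.9975, 1.1235], [0.0, 0.0, 0.0, 1.0]])]
side [('vertical_fov', 45.8766), ('cx', 275.8946), ('cy', 200.8059), ('extrinsics', [[-0.9841, -0.1278, 0.1237, 0.731], [0.1778, -0.6958, 0.6958, 0.6951], [-0.0028, 0.7067, 0.7075, 0.9638], [0.0, 0.0, 0.0, 1.0]])]
```

View pics/top0.png

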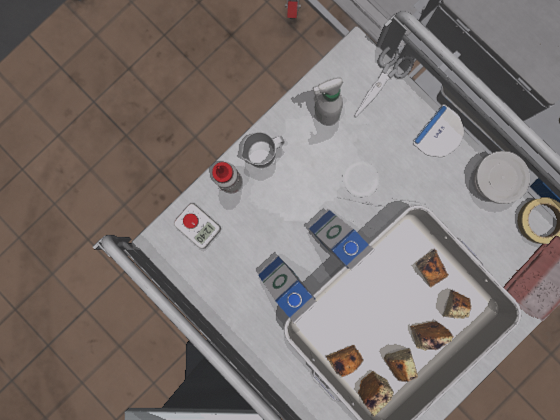

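View pics/side0.png

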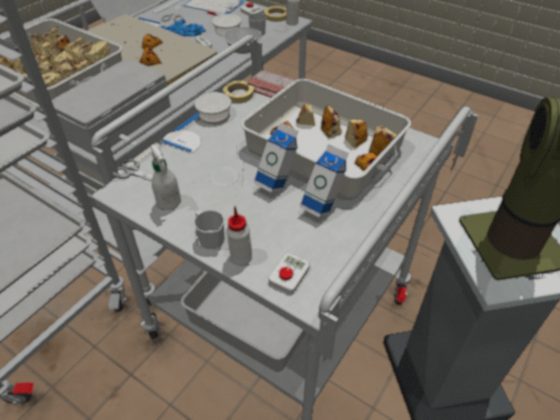

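The top view shows carton_1's blue roof around (295,300) and carton_2's around (351,248). The pan's +y rim runs from about (287,322) to (413,207). The side view shows the same layout, with the cup, syrup and timer on the near side.

```bash
cat > h.py <<'E'
import numpy as np,cv2
def ray(d,u,v,z):
    f=210/np.tan(np.radians(d['vertical_fov']/2));E=np.array(d['extrinsics'])
    r=E[:3,:3]@np.array([(u-d['cx'])/f,-(v-d['cy'])/f,-1]);o=E[:3,3]
    return (o+r*(z-o[2])/r[2])
E
python3 - <<'E'
from plant import *
from h import *
d=snapshot('top');im=d['img'];hsv=cv2.cvtColor(im,cv2.COLOR_RGB2HSV)
m=cv2.inRange(hsv,(105,120,60),(125,255,255));m[:, :255]=0;m[:200]=0;m[320:]=0;m[:,375:]=0
n,l,st,c=cv2.connectedComponentsWithStats(m)
for i in range(1,n):
    if st[i,4]>40:
        p=np.argwhere(l==i)[:,::-1].astype(np.float32);b=cv2.boxPoints(cv2.minAreaRect(p));print(st[i,4],c[i].round(1),b.round(0).tolist())
big=cv2.resize(im[190:340,240:440],(800,600),interpolation=cv2.INTER_CUBIC);cv2.imwrite('pics/crop0.png',big[:,:,::-1])
P=[ray(d,u,v,.097)[:2] for u,v in((287,322),(413,207),(519,310))]
print(np.round(P,3),np.linalg.norm(P[0]-P[1]),np.linalg.norm(P[2]-P[1]))
for u,v in((351,248),(295,300)):print(ray(d,u,v,.15).round(3))
E
```

```text
405 [349.4 247. ] [[331.0, 249.0], [353.0, 229.0], [368.0, 244.0], [346.0, 265.0]]
105 [350.6 247.2] [[343.0, 245.0], [353.0, 240.0], [358.0, 250.0], [348.0, 254.0]]
166 [270. 268.] [[258.0, 275.0], [278.0, 257.0], [282.0, 261.0], [262.0, 279.0]]
447 [293.  298.3] [[275.0, 301.0], [297.0, 280.0], [312.0, 296.0], [289.0, 317.0]]
104 [293.8 299.4] [[289.0, 294.0], [299.0, 294.0], [299.0, 305.0], [289.0, 305.0]]
[[ 0.372 -0.215]
 [ 0.618 -0.48 ]
 [ 0.404 -0.7  ]] 0.36257700348124045 0.3067332000854732
[ 0.529 -0.343  0.15 ]
[ 0.424 -0.231  0.15 ]
```

View pics/crop0.png

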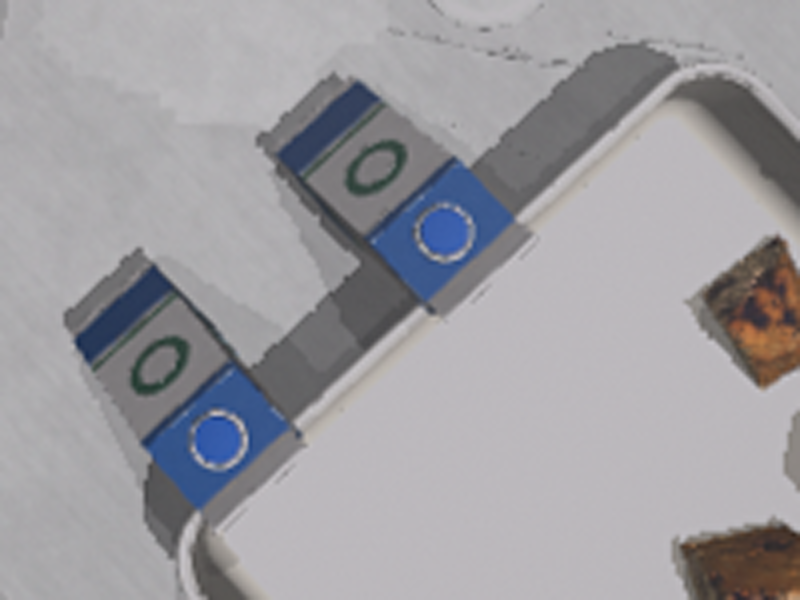

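The crop shows both fins as grey strips just past the blue roofs, with midpoints near full-image (362,258) and (303,309.5). The outer rim edge passes crop (300,430) and (520,222).

```bash
python3 - <<'E'
from plant import *
from h import *
d=snapshot('top');d2=snapshot('side')
R=[ray(d,240+a/4,190+b/4,.096)[:2] for a,b in((300,428),(520,222),(675,78))]
x=(R[2]-R[0]);x/=np.linalg.norm(x);y=np.array([-x[1],x[0]]);print('rim',np.round(R,3),'ang y',np.degrees(np.arctan2(y[1],y[0])))
for n,u,v in(('c1',303,309.5),('c2',362,258)):
    p=ray(d,u,v,.166)[:2];print(n,p.round(4),'rel rim',((p-R[0])@y).round(4),((p-R[0])@x).round(4))
print('rim pts',[(float(((r-R[0])@y).round(4))) for r in R])
s=get_state();print(s['clock'])
E
```

```text
rim [[ 0.425 -0.273]
 [ 0.535 -0.389]
 [ 0.613 -0.472]] ang y 43.460626242129266
c1 [ 0.4071 -0.2468] rel rim 0.0054 -0.0312
c2 [ 0.5097 -0.3626] rel rim 0.0003 0.1234
rim pts [0.0, 0.0003, 0.0]
0.25
```

Call:
send_rows:
  motion:
    - {"z":-3,"jaw":0}
    - {"z":-3,"jaw":0}
    - {"z":-3,"jaw":0}
    - {"x":-4.0,"y":-0.15,"z":-1,"rz":0.07,"jaw":0}
    - {"x":-4.3,"y":-0.15,"rz":0.07,"jaw":0}
  grip_force: 5

```text
schema error: expected keys x, y, z, rx, ry, rz, jaw
```

Call:
send_rows:
  motion:
    - {"x":-4.3,"y":-0.15,"rz":0.07,"jaw":0}
    - {"x":-4.3,"y":-0.15,"rz":0.07,"jaw":0}
    - {"x":-4.3,"y":-0.15,"rz":0.07,"jaw":0}
    - {"x":-4.3,"y":-0.15,"rz":0.07,"jaw":0}
    - {"x":-4.3,"y":-0.15,"rz":0.07,"jaw":0}

```text
schema error: expected keys x, y, z, rx, ry, rz, jaw
```

```bash
cat > st.py <<'E'
from plant import *
import numpy as np
from scipy.spatial.transform import Rotation as R
s=get_state();M=R.from_quat(s['eef_rot']).as_matrix()
print(s['clock'],'p',np.round(s['tool_pos'],4),'q',np.round(s['q'],2),'F',np.round(s['contact_force'],2),'op',round(s['opening'],2))
print('az',np.degrees(np.arctan2(s['tool_pos'][1],s['tool_pos'][0])),'tx ang',np.degrees(np.arctan2(M[1,0],M[0,0])),'z',M[:,2].round(3))
o=np.array([.425,-.273]);a=np.radians(43.46);y=np.array([np.cos(a),np.sin(a)]);x=np.array([y[1],-y[0]])
p=s['tool_pos'][:2]-o;print('panrel x,y',p@x,p@y,'(c1 x -.031, c2 x .123)')
E
python3 st.py
```

```text
0.25 p [0.2246 0.583  0.2493] q [-1.17  0.69 -0.19  1.57  0.16  0.9  -0.22] F [ 0.48 -0.42  0.48] op 1.0
az 68.92709060585851 tx ang 158.93123361368285 z [-0.    -0.001 -1.   ]
panrel x,y -0.759125573384415 0.44332607205369423 (c1 x -.031, c2 x .123)
```

All keys needed.

Call:
send_rows:
  motion:
    - {"x":0,"y":0,"z":-3,"rx":0,"ry":0,"rz":0,"jaw":0}
    - {"x":0,"y":0,"z":-3,"rx":0,"ry":0,"rz":0,"jaw":0}
    - {"x":0,"y":0,"z":-3,"rx":0,"ry":0,"rz":0,"jaw":0}
    - {"x":-4.0,"y":-0.15,"z":-1,"rx":0,"ry":0,"rz":0.07,"jaw":0}
    - {"x":-4.3,"y":-0.15,"z":0,"rx":0,"ry":0,"rz":0.07,"jaw":0}
  grip_force: 5

```text
clock: 0.75
tool_pos: [0.2993, 0.5496, 0.3521]
eef_rot: [0.25, 0.968, 0.003, -0.0]
contact_force: [1.2, 0.1, 0.2]
opening: 0.57
finger_force: 0.0
```

Call:
send_rows:
  motion:
    - {"x":-4.3,"y":-0.15,"z":0,"rx":0,"ry":0,"rz":0.07,"jaw":0}
    - {"x":-4.3,"y":-0.15,"z":0,"rx":0,"ry":0,"rz":0.07,"jaw":0}
    - {"x":-4.3,"y":-0.15,"z":0,"rx":0,"ry":0,"rz":0.07,"jaw":0}
    - {"x":-4.3,"y":-0.15,"z":0,"rx":0,"ry":0,"rz":0.07,"jaw":0}
    - {"x":-4.3,"y":-0.15,"z":0,"rx":0,"ry":0,"rz":0.07,"jaw":0}

```text
clock: 1.25
tool_pos: [0.4671, 0.4116, 0.3495]
eef_rot: [0.417, 0.909, 0.0, -0.0]
contact_force: [0.2, -0.5, 0.9]
opening: 0.113
finger_force: 0.0
```

```bash
python3 st.py
```

```text
1.25 p [0.4671 0.4116 0.3495] q [-0.76  0.59 -0.07  1.44  0.04  1.12 -0.12] F [ 0.23 -0.45  0.89] op 0.11
az 41.382485144406935 tx ang 130.6909814870939 z [ 0.  0. -1.]
panrel x,y -0.467923781020572 0.5014785341077368 (c1 x -.031, c2 x .123)
```

Call:
send_rows:
  motion:
    - {"x":-4.3,"y":-0.15,"z":0,"rx":0,"ry":0,"rz":0.07,"jaw":0}
    - {"x":-4.3,"y":-0.15,"z":0,"rx":0,"ry":0,"rz":0.07,"jaw":0}
    - {"x":-4.3,"y":-0.15,"z":0,"rx":0,"ry":0,"rz":0.07,"jaw":0}
    - {"x":-4.3,"y":-0.15,"z":0,"rx":0,"ry":0,"rz":0.07,"jaw":0}
    - {"x":-4.3,"y":-0.15,"z":0,"rx":0,"ry":0,"rz":0.07,"jaw":0}

```text
clock: 1.75
tool_pos: [0.5764, 0.2275, 0.3495]
eef_rot: [0.569, 0.822, 0.0, -0.0]
contact_force: [1.3, 1.6, 0.2]
opening: 0.003
finger_force: 0.0
```

Call:
send_rows:
  motion:
    - {"x":-4.3,"y":-0.15,"z":0,"rx":0,"ry":0,"rz":0.07,"jaw":0}
    - {"x":-4.3,"y":-0.15,"z":0,"rx":0,"ry":0,"rz":0.07,"jaw":0}
    - {"x":-4.3,"y":-0.15,"z":0,"rx":0,"ry":0,"rz":0.07,"jaw":0}
    - {"x":-4.3,"y":-0.15,"z":0,"rx":0,"ry":0,"rz":0.07,"jaw":0}
    - {"x":-4.3,"y":-0.15,"z":0,"rx":0,"ry":0,"rz":0.07,"jaw":0}

```text
clock: 2.25
tool_pos: [0.6158, 0.017, 0.3495]
eef_rot: [0.703, 0.711, 0.0, -0.0]
contact_force: [0.8, -0.3, -0.3]
opening: 0.001
finger_force: 0.0
```

Call:
send_rows:
  motion:
    - {"x":-4.3,"y":-0.15,"z":0,"rx":0,"ry":0,"rz":0.07,"jaw":0}
    - {"x":-4.3,"y":-0.15,"z":0,"rx":0,"ry":0,"rz":0.07,"jaw":0}
    - {"x":-4.3,"y":-0.15,"z":0,"rx":0,"ry":0,"rz":0.07,"jaw":0}
    - {"x":-4.3,"y":-0.15,"z":0,"rx":0,"ry":0,"rz":0.07,"jaw":0}
    - {"x":-4.3,"y":-0.15,"z":0,"rx":0,"ry":0,"rz":0.07,"jaw":0}

```text
clock: 2.75
tool_pos: [0.5808, -0.1942, 0.3495]
eef_rot: [0.816, 0.577, 0.0, -0.0]
contact_force: [0.7, 0.3, -0.8]
opening: 0.005
finger_force: 0.0
```

Call:
send_rows:
  motion:
    - {"x":-4.3,"y":-0.15,"z":0,"rx":0,"ry":0,"rz":0.07,"jaw":0}
    - {"x":-4.3,"y":-0.15,"z":0,"rx":0,"ry":0,"rz":0.07,"jaw":0}
    - {"x":-4.3,"y":-0.15,"z":0,"rx":0,"ry":0,"rz":0.07,"jaw":0}
    - {"x":-4.3,"y":-0.15,"z":0,"rx":0,"ry":0,"rz":0.07,"jaw":0}
    - {"x":-4.3,"y":-0.15,"z":0,"rx":0,"ry":0,"rz":0.07,"jaw":0}

```text
clock: 3.25
tool_pos: [0.4754, -0.3806, 0.3495]
eef_rot: [0.904, 0.426, 0.0, -0.0]
contact_force: [0.1, 0.4, -0.2]
opening: 0.008
finger_force: 0.0
```

```bash
python3 st.py
```

```text
3.25 p [ 0.4754 -0.3806  0.3495] q [ 0.43  0.58  0.31  1.49 -0.19  1.1   0.09] F [ 0.12  0.39 -0.23] op 0.01
az -38.674549035658636 tx ang 50.4910011260434 z [ 0.  0. -1.]
panrel x,y 0.11276590389883975 -0.03736730820225271 (c1 x -.031, c2 x .123)
```

Call:
send_rows:
  motion:
    - {"x":-3.5,"y":1,"z":0,"rx":0,"ry":0,"rz":0,"jaw":0}
    - {"x":0,"y":0,"z":4,"rx":0,"ry":0,"rz":0.12,"jaw":0}
    - {"x":0,"y":0,"z":4,"rx":0,"ry":0,"rz":0,"jaw":0}
    - {"x":0,"y":0,"z":4,"rx":0,"ry":0,"rz":0,"jaw":0}
    - {"x":0,"y":0,"z":0,"rx":0,"ry":0,"rz":0,"jaw":0}

```text
clock: 3.75
tool_pos: [0.4594, -0.4095, 0.2246]
eef_rot: [0.928, 0.373, -0.002, -0.005]
contact_force: [-0.2, 0.6, 0.4]
opening: 0.008
finger_force: 0.0
```

```bash
python3 st.py; python3 - <<'E'
from plant import *
from h import *
a=snapshot('top')['img'][160:360,220:460];b=snapshot('side')['img'][60:260,190:430]
cv2.imwrite('pics/a1.png',cv2.resize(np.hstack([a,b]),(800,333),interpolation=cv2.INTER_CUBIC)[:,:,::-1])
E
```

```text
3.75 p [ 0.4594 -0.4095  0.2246] q [ 0.49  0.73  0.29  1.63 -0.26  0.84  0.09] F [-0.17  0.61  0.39] op 0.01
az -41.71193995618647 tx ang 43.78731936078613 z [-0.008  0.008 -1.   ]
panrel x,y 0.12273051245420373 -0.06890943650597581 (c1 x -.031, c2 x .123)
```

View pics/a1.png

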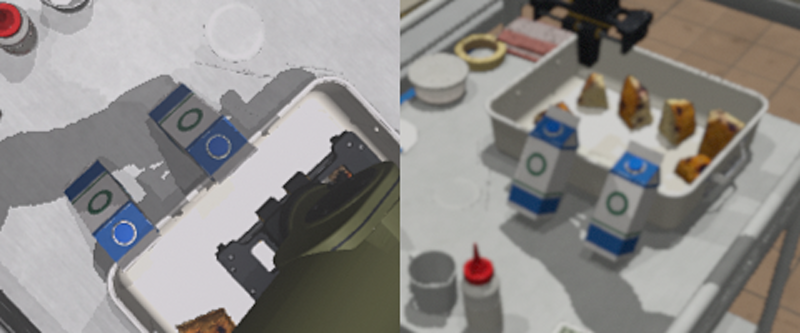

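The gripper sits over the pan, squarely behind carton_2, and both cartons are still leaning. Next I descend and approach.

Call:
send_rows:
  motion:
    - {"x":0,"y":0,"z":3,"rx":0,"ry":0,"rz":0,"jaw":0}
    - {"x":0,"y":0,"z":3,"rx":0,"ry":0,"rz":0,"jaw":0}
    - {"x":0,"y":0,"z":2.3,"rx":0,"ry":0,"rz":0,"jaw":0}
    - {"x":1,"y":0,"z":0,"rx":0,"ry":0,"rz":0,"jaw":0}
    - {"x":1,"y":0,"z":0,"rx":0,"ry":0,"rz":0,"jaw":0}

```text
clock: 4.35
tool_pos: [0.4781, -0.3994, 0.149]
eef_rot: [0.928, 0.373, 0.001, 0.002]
contact_force: [-0.4, -0.1, -0.1]
opening: 0.009
finger_force: 0.0
```

Call:
send_rows:
  motion:
    - {"x":0.3,"y":0,"z":0,"rx":0,"ry":0,"rz":0,"jaw":0}
    - {"x":0.3,"y":0,"z":0,"rx":0,"ry":0,"rz":0,"jaw":0}
    - {"x":0.3,"y":0,"z":0,"rx":0,"ry":0,"rz":0,"jaw":0}
    - {"x":0.3,"y":0,"z":0,"rx":0,"ry":0,"rz":0,"jaw":0}
    - {"x":0.3,"y":0,"z":0,"rx":0,"ry":0,"rz":0,"jaw":0}

```text
clock: 4.85
tool_pos: [0.4872, -0.3885, 0.1469]
eef_rot: [0.928, 0.373, 0.0, 0.0]
contact_force: [-0.0, 0.3, -0.4]
opening: 0.006
finger_force: 0.0
```

Call:
send_rows:
  motion:
    - {"x":0.3,"y":0,"z":0,"rx":0,"ry":0,"rz":0,"jaw":0}
    - {"x":0.3,"y":0,"z":0,"rx":0,"ry":0,"rz":0,"jaw":0}
    - {"x":0.3,"y":0,"z":0,"rx":0,"ry":0,"rz":0,"jaw":0}
    - {"x":0.3,"y":0,"z":0,"rx":0,"ry":0,"rz":0,"jaw":0}
    - {"x":0.3,"y":0,"z":0,"rx":0,"ry":0,"rz":0,"jaw":0}

```text
clock: 5.35
tool_pos: [0.4981, -0.3779, 0.1466]
eef_rot: [0.928, 0.373, -0.0, -0.0]
contact_force: [0.5, -0.3, 0.2]
opening: 0.008
finger_force: 0.0
```

Call:
send_rows:
  motion:
    - {"x":0.3,"y":0,"z":0,"rx":0,"ry":0,"rz":0,"jaw":0}
    - {"x":0.3,"y":0,"z":0,"rx":0,"ry":0,"rz":0,"jaw":0}
    - {"x":0.3,"y":0,"z":0,"rx":0,"ry":0,"rz":0,"jaw":0}
    - {"x":0.3,"y":0,"z":0,"rx":0,"ry":0,"rz":0,"jaw":0}
    - {"x":0.3,"y":0,"z":0,"rx":0,"ry":0,"rz":0,"jaw":0}

```text
clock: 5.85
tool_pos: [0.509, -0.3675, 0.1467]
eef_rot: [0.928, 0.373, -0.0, -0.0]
contact_force: [0.1, 0.5, 0.7]
opening: 0.007
finger_force: 0.1
```

```bash
python3 st.py; python3 - <<'E'
from plant import *
from h import *
a=snapshot('top')['img'][160:360,220:460];b=snapshot('side')['img'][60:260,190:430]
cv2.imwrite('pics/a2.png',cv2.resize(np.hstack([a,b]),(800,333),interpolation=cv2.INTER_CUBIC)[:,:,::-1])
E
```

```text
5.85 p [ 0.509  -0.3675  0.1467] q [ 0.41  0.84  0.27  1.66 -0.32  0.69  0.03] F [0.06 0.48 0.69] op 0.01
az -35.83414962468191 tx ang 43.761686314731456 z [-0.  0. -1.]
panrel x,y 0.12636150062624 -0.0040845216249559765 (c1 x -.031, c2 x .123)
```

View pics/a2.png

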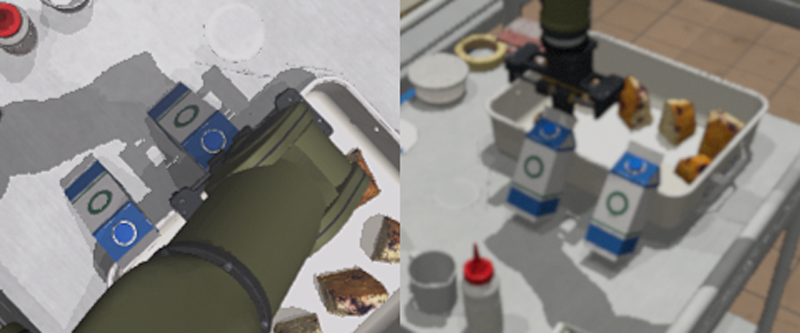

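The fingers have met carton_2's fin and its roof has just begun to move. I'll keep pushing slowly.

Call:
send_rows:
  motion:
    - {"x":0.3,"y":0,"z":0,"rx":0,"ry":0,"rz":0,"jaw":0}
    - {"x":0.3,"y":0,"z":0,"rx":0,"ry":0,"rz":0,"jaw":0}
    - {"x":0.3,"y":0,"z":0,"rx":0,"ry":0,"rz":0,"jaw":0}
    - {"x":0.3,"y":0,"z":0,"rx":0,"ry":0,"rz":0,"jaw":0}
    - {"x":0.3,"y":0,"z":0,"rx":0,"ry":0,"rz":0,"jaw":0}

```text
clock: 6.45
tool_pos: [0.5199, -0.357, 0.1467]
eef_rot: [0.928, 0.373, 0.0, -0.0]
contact_force: [0.6, 0.4, 0.2]
opening: 0.004
finger_force: 0.0
```

Call:
send_rows:
  motion:
    - {"x":0.3,"y":0,"z":0,"rx":0,"ry":0,"rz":0,"jaw":0}
    - {"x":0.3,"y":0,"z":0,"rx":0,"ry":0,"rz":0,"jaw":0}
    - {"x":0.3,"y":0,"z":0,"rx":0,"ry":0,"rz":0,"jaw":0}
    - {"x":0,"y":0,"z":0,"rx":0,"ry":0,"rz":0,"jaw":0}
    - {"x":0,"y":0,"z":0,"rx":0,"ry":0,"rz":0,"jaw":0}

```text
clock: 6.95
tool_pos: [0.5261, -0.351, 0.1466]
eef_rot: [0.928, 0.373, -0.0, -0.0]
contact_force: [0.1, -0.3, 0.1]
opening: 0.003
finger_force: 0.0
```

```bash
python3 st.py; python3 - <<'E'
from plant import *
from h import *
a=snapshot('top')['img'][160:360,220:460];b=snapshot('side')['img'][60:260,190:430]
cv2.imwrite('pics/a3.png',cv2.resize(np.hstack([a,b]),(800,333),interpolation=cv2.INTER_CUBIC)[:,:,::-1])
E
```

```text
6.95 p [ 0.5261 -0.351   0.1466] q [ 0.37  0.85  0.27  1.64 -0.32  0.7  -0.  ] F [ 0.11 -0.29  0.15] op 0.0
az -33.70857096874833 tx ang 43.77284463428957 z [-0.  0. -1.]
panrel x,y 0.126197014099341 0.019758721728120925 (c1 x -.031, c2 x .123)
```

View pics/a3.png

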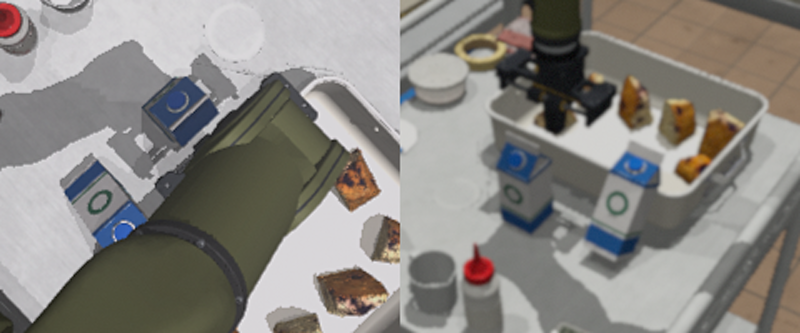

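Carton_2 now stands upright, clear of the fingers. Now I back off and shift to carton_1.

Call:
send_rows:
  motion:
    - {"x":-4,"y":0,"z":0,"rx":0,"ry":0,"rz":0,"jaw":0}
    - {"x":-4,"y":0,"z":0,"rx":0,"ry":0,"rz":0,"jaw":0}
    - {"x":0,"y":-4,"z":0,"rx":0,"ry":0,"rz":0,"jaw":0}
    - {"x":0,"y":-4,"z":0,"rx":0,"ry":0,"rz":0,"jaw":0}
    - {"x":0,"y":-4,"z":0,"rx":0,"ry":0,"rz":0,"jaw":0}

```text
clock: 7.55
tool_pos: [0.3839, -0.3194, 0.1468]
eef_rot: [0.928, 0.372, -0.0, 0.0]
contact_force: [-0.2, 0.3, -0.0]
opening: 0.007
finger_force: 0.0
```

Call:
send_rows:
  motion:
    - {"x":0,"y":-3.7,"z":0,"rx":0,"ry":0,"rz":0,"jaw":0}
    - {"x":0,"y":0,"z":0,"rx":0,"ry":0,"rz":0,"jaw":0}
    - {"x":0.5,"y":0,"z":0,"rx":0,"ry":0,"rz":0,"jaw":0}
    - {"x":0.5,"y":0,"z":0,"rx":0,"ry":0,"rz":0,"jaw":0}
    - {"x":0.5,"y":0,"z":0,"rx":0,"ry":0,"rz":0,"jaw":0}

```text
clock: 8.05
tool_pos: [0.3724, -0.2834, 0.1467]
eef_rot: [0.928, 0.373, 0.001, 0.001]
contact_force: [-0.3, 0.1, -0.1]
opening: 0.007
finger_force: 0.0
```

```bash
python3 st.py
```

```text
8.05 p [ 0.3724 -0.2834  0.1467] q [ 0.43  0.69  0.19  2.14 -0.36  0.34  0.12] F [-0.3   0.06 -0.11] op 0.01
az -37.266083263949554 tx ang 43.7805863258983 z [ 0.002 -0.001 -1.   ]
panrel x,y -0.028638370992362296 -0.04528992513764707 (c1 x -.031, c2 x .123)
```

Call:
send_rows:
  motion:
    - {"x":0.3,"y":0,"z":0,"rx":0,"ry":0,"rz":0,"jaw":0}
    - {"x":0.3,"y":0,"z":0,"rx":0,"ry":0,"rz":0,"jaw":0}
    - {"x":0.3,"y":0,"z":0,"rx":0,"ry":0,"rz":0,"jaw":0}
    - {"x":0.3,"y":0,"z":0,"rx":0,"ry":0,"rz":0,"jaw":0}
    - {"x":0.3,"y":0,"z":0,"rx":0,"ry":0,"rz":0,"jaw":0}

```text
clock: 8.55
tool_pos: [0.3816, -0.2722, 0.1467]
eef_rot: [0.928, 0.373, -0.0, -0.0]
contact_force: [0.0, -0.4, -0.5]
opening: 0.001
finger_force: 0.0
```

Call:
send_rows:
  motion:
    - {"x":0.3,"y":0,"z":0,"rx":0,"ry":0,"rz":0,"jaw":0}
    - {"x":0.3,"y":0,"z":0,"rx":0,"ry":0,"rz":0,"jaw":0}
    - {"x":0.3,"y":0,"z":0,"rx":0,"ry":0,"rz":0,"jaw":0}
    - {"x":0.3,"y":0,"z":0,"rx":0,"ry":0,"rz":0,"jaw":0}
    - {"x":0.3,"y":0,"z":0,"rx":0,"ry":0,"rz":0,"jaw":0}

```text
clock: 9.05
tool_pos: [0.3925, -0.2617, 0.1467]
eef_rot: [0.928, 0.373, 0.0, -0.0]
contact_force: [0.5, -0.1, 0.5]
opening: 0.003
finger_force: 0.0
```

Call:
send_rows:
  motion:
    - {"x":0.3,"y":0,"z":0,"rx":0,"ry":0,"rz":0,"jaw":0}
    - {"x":0.3,"y":0,"z":0,"rx":0,"ry":0,"rz":0,"jaw":0}
    - {"x":0.3,"y":0,"z":0,"rx":0,"ry":0,"rz":0,"jaw":0}
    - {"x":0.3,"y":0,"z":0,"rx":0,"ry":0,"rz":0,"jaw":0}
    - {"x":0.3,"y":0,"z":0,"rx":0,"ry":0,"rz":0,"jaw":0}

```text
clock: 9.55
tool_pos: [0.4033, -0.2513, 0.1467]
eef_rot: [0.928, 0.373, 0.0, -0.0]
contact_force: [-0.1, -0.7, -0.3]
opening: 0.003
finger_force: 0.1
```

Call:
send_rows:
  motion:
    - {"x":0.3,"y":0,"z":0,"rx":0,"ry":0,"rz":0,"jaw":0}
    - {"x":0.3,"y":0,"z":0,"rx":0,"ry":0,"rz":0,"jaw":0}
    - {"x":0.3,"y":0,"z":0,"rx":0,"ry":0,"rz":0,"jaw":0}
    - {"x":0.3,"y":0,"z":0,"rx":0,"ry":0,"rz":0,"jaw":0}
    - {"x":0.3,"y":0,"z":0,"rx":0,"ry":0,"rz":0,"jaw":0}

```text
clock: 10.05
tool_pos: [0.4141, -0.2409, 0.1467]
eef_rot: [0.928, 0.373, 0.0, -0.0]
contact_force: [-0.3, -0.4, 0.1]
opening: 0.006
finger_force: 0.1
```

Call:
send_rows:
  motion:
    - {"x":0.3,"y":0,"z":0,"rx":0,"ry":0,"rz":0,"jaw":0}
    - {"x":0.3,"y":0,"z":0,"rx":0,"ry":0,"rz":0,"jaw":0}
    - {"x":0,"y":0,"z":0,"rx":0,"ry":0,"rz":0,"jaw":0}
    - {"x":0,"y":0,"z":0,"rx":0,"ry":0,"rz":0,"jaw":0}
    - {"x":0,"y":0,"z":0,"rx":0,"ry":0,"rz":0,"jaw":0}

```text
clock: 10.55
tool_pos: [0.4181, -0.2371, 0.1467]
eef_rot: [0.928, 0.373, -0.0, -0.0]
contact_force: [-0.8, -0.8, 0.4]
opening: 0.003
finger_force: 0.0
```

```bash
python3 st.py; python3 - <<'E'
from plant import *
from h import *
a=snapshot('top')['img'][160:360,220:460];b=snapshot('side')['img'][60:260,190:430]
cv2.imwrite('pics/a4.png',cv2.resize(np.hstack([a,b]),(800,333),interpolation=cv2.INTER_CUBIC)[:,:,::-1])
E
```

```text
10.55 p [ 0.4181 -0.2371  0.1467] q [ 0.28  0.7   0.22  2.1  -0.39  0.38  0.01] F [-0.75 -0.78  0.43] op 0.0
az -29.554856851862638 tx ang 43.747314455563014 z [-0.  0. -1.]
panrel x,y -0.030786090604252712 0.019710634187840238 (c1 x -.031, c2 x .123)
```

View pics/a4.png

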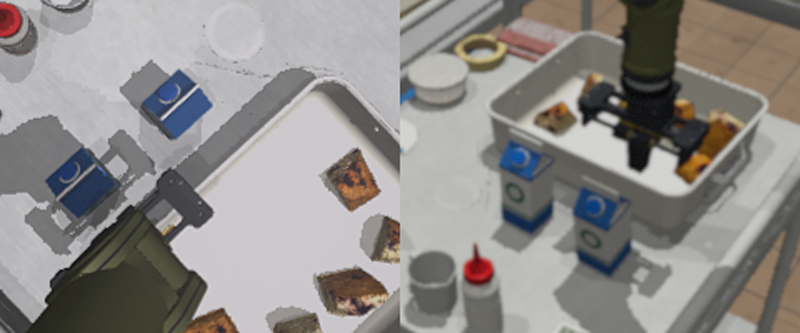

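Both cartons stand upright and the fingers are clear. I'll retreat over the pan, raise the tool and check once more before handing in.

Call:
send_rows:
  motion:
    - {"x":-3,"y":0,"z":0,"rx":0,"ry":0,"rz":0,"jaw":0}
    - {"x":-3,"y":0,"z":0,"rx":0,"ry":0,"rz":0,"jaw":0}
    - {"x":0,"y":0,"z":-4,"rx":0,"ry":0,"rz":0,"jaw":0}
    - {"x":0,"y":0,"z":-4,"rx":0,"ry":0,"rz":0,"jaw":0}
    - {"x":0,"y":0,"z":0,"rx":0,"ry":0,"rz":0,"jaw":0}

```text
clock: 11.15
tool_pos: [0.3764, -0.2808, 0.2305]
eef_rot: [0.928, 0.372, 0.002, 0.003]
contact_force: [-0.0, -0.8, 0.3]
opening: 0.007
finger_force: 0.0
```

Call:
send_rows:
  motion:
    - {"x":0,"y":0,"z":-2,"rx":0,"ry":0,"rz":0,"jaw":0}
    - {"x":0,"y":0,"z":0,"rx":0,"ry":0,"rz":0,"jaw":0}
    - {"x":0,"y":0,"z":0,"rx":0,"ry":0,"rz":0,"jaw":0}
    - {"x":0,"y":0,"z":0,"rx":0,"ry":0,"rz":0,"jaw":0}
    - {"x":0,"y":0,"z":0,"rx":0,"ry":0,"rz":0,"jaw":0}

```text
clock: 11.65
tool_pos: [0.3745, -0.2781, 0.2458]
eef_rot: [0.928, 0.373, -0.001, -0.001]
contact_force: [-0.1, 0.7, -0.6]
opening: 0.006
finger_force: 0.0
```

```bash
python3 st.py; python3 - <<'E'
from plant import *
from h import *
a=snapshot('top')['img'][160:360,220:460];b=snapshot('side')['img'][60:260,190:430]
cv2.imwrite('pics/a5.png',cv2.resize(np.hstack([a,b]),(800,333),interpolation=cv2.INTER_CUBIC)[:,:,::-1])
E
```

```text
11.65 p [ 0.3745 -0.2781  0.2458] q [ 0.32  0.52  0.33  2.05 -0.28  0.62  0.04] F [-0.1   0.68 -0.63] op 0.01
az -36.603042605657556 tx ang 43.76271428269873 z [-0.002  0.001 -1.   ]
panrel x,y -0.031011618950152572 -0.04020785695896159 (c1 x -.031, c2 x .123)
```

View pics/a5.png

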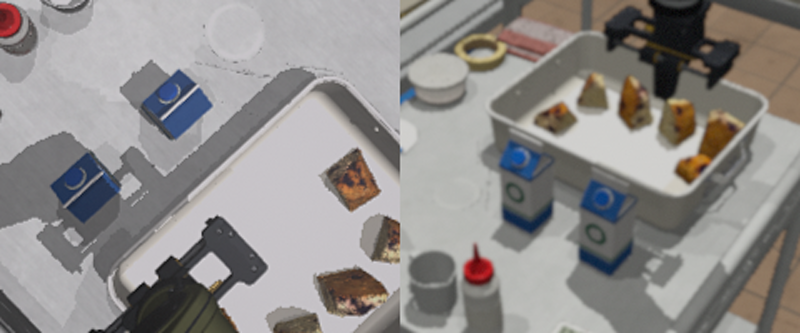

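Both cartons are upright and the pan hasn't moved. Carton_1's roof shifted a few pixels since the last picture, so it may still have been rocking. I'll wait, compare two frames, then hand in.

Call:
send_rows:
  motion:
    - {"x":0,"y":0,"z":0,"rx":0,"ry":0,"rz":0,"jaw":0}
    - {"x":0,"y":0,"z":0,"rx":0,"ry":0,"rz":0,"jaw":0}
    - {"x":0,"y":0,"z":0,"rx":0,"ry":0,"rz":0,"jaw":0}
    - {"x":0,"y":0,"z":0,"rx":0,"ry":0,"rz":0,"jaw":0}
    - {"x":0,"y":0,"z":0,"rx":0,"ry":0,"rz":0,"jaw":0}

```text
clock: 12.25
tool_pos: [0.3749, -0.2785, 0.2467]
eef_rot: [0.928, 0.373, 0.0, 0.0]
contact_force: [-0.4, 0.8, 0.4]
opening: 0.001
finger_force: 0.0
```

```bash
python3 - <<'E'
from plant import *
from h import *
a=cv2.imread('pics/a5.png')[:,:,::-1];t=snapshot('top')['img'][160:360,220:460];s=snapshot('side')['img'][60:260,190:430]
n=cv2.resize(np.hstack([t,s]),(800,333),interpolation=cv2.INTER_CUBIC)
D=cv2.absdiff(np.ascontiguousarray(a),n).max(2)
for r in((40,130,110,225),(130,60,220,145),(490,130,560,240),(570,170,645,280)):print(D[r[1]:r[3],r[0]:r[2]].mean(),(D[r[1]:r[3],r[0]:r[2]]>40).sum())
if all((D[r[1]:r[3],r[0]:r[2]]>40).sum()<60 for r in((40,130,110,225),(130,60,220,145),(490,130,560,240),(570,170,645,280))):print(finish_job())
E
```

```text
3.3030075187969925 58
0.9550326797385621 0
1.4128571428571428 0
2.620727272727273 0
the job is handed in; nothing more can be done
None
```

Both cartons stand upright about where they were, the fingers are clear of everything, and I handed the job in at about 12 s; no verdict came back, and the last check still showed a slight image change at carton_1 in the top view (just under my limit, cause unconfirmed).

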